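Sort tagged vials into carriers and hold the pass carrier level

TASK

Sort the three vials by the colour of their caps: stand the two green-capped ones in the nests of the green pass carrier and the red-capped one in either nest of the red reject carrier. Then pick the loaded pass carrier up by its black handle, keeping it level, and finish while still holding it, steady and level, with its base at least 10 cm above the worktop (your program ends with the carrier in the gripper). The reject carrier stays standing on the worktop, and the beaker, tally counter and dropper bottle are left where they are.

Things in the scene. Friction and masses are not known exactly. Their poses are not given: they have to be found in the camera images.
- pass_carrier: pass carrier, loose, 0.28 to 0.46 kg: green base plate 160 x 66 x 6 mm (x, y, z); two white round nests at x = -55 and +55 mm; between them a post (20 x 10 mm) with a black handle block on top, 30 mm along x, 14 mm along y, 74 to 110 mm above the underside. Origin: centre of the underside; x along the line of nests, z up. Balanced about the handle when both nests are full
- reject_carrier: reject carrier, loose, 0.28 to 0.46 kg: red base plate 160 x 66 x 6 mm (x, y, z); two white round nests at x = -55 and +55 mm; between them a post (20 x 10 mm) with a black handle block on top, 30 mm along x, 14 mm along y, 74 to 110 mm above the underside. Origin: centre of the underside; x along the line of nests, z up. Balanced about the handle when both nests are full
- pass_vial_1: glass vial, 26 mm diameter, 61 mm tall, 0.02 to 0.045 kg, white paper band, its screw cap (green, the top 11 mm) is the tag: pass. Starts standing upright (within 2 degrees) on the worktop, may be gripped round the body. Origin: centre of its underside; z up along the vial
- pass_vial_2: glass vial, 26 mm diameter, 61 mm tall, 0.02 to 0.045 kg, white paper band, its screw cap (green, the top 11 mm) is the tag: pass. Starts standing upright (within 2 degrees) on the worktop, may be gripped round the body. Origin: centre of its underside; z up along the vial
- reject_vial: glass vial, 26 mm diameter, 61 mm tall, 0.02 to 0.045 kg, white paper band, its screw cap (red, the top 11 mm) is the tag: reject. Starts standing upright (within 2 degrees) on the worktop, may be gripped round the body. Origin: centre of its underside; z up along the vial
- pass_carrier_nest_a (a point): centre of the inner floor of the pass carrier's nest on its -x side, 8 mm above the carrier's underside. Round cup, 31 mm bore, rim 22 mm above this floor (30 mm above the underside), flared to 39 mm at the rim. A seated vial stands on this floor and its underside centre is here
- pass_carrier_nest_b (a point): centre of the inner floor of the pass carrier's nest on its +x side, 8 mm above the carrier's underside. Round cup, 31 mm bore, rim 22 mm above this floor (30 mm above the underside), flared to 39 mm at the rim. A seated vial stands on this floor and its underside centre is here
- pass_carrier_grip (a point): middle of the pass carrier's black handle block (30 x 14 x 36 mm, x, y, z of the carrier), 92 mm above the carrier's underside, 18 mm below the block's top
- reject_carrier_nest_a (a point): centre of the inner floor of the reject carrier's nest on its -x side, 8 mm above the carrier's underside. Round cup, 31 mm bore, rim 22 mm above this floor (30 mm above the underside), flared to 39 mm at the rim. A seated vial stands on this floor and its underside centre is here
- reject_carrier_nest_b (a point): centre of the inner floor of the reject carrier's nest on its +x side, 8 mm above the carrier's underside. Round cup, 31 mm bore, rim 22 mm above this floor (30 mm above the underside), flared to 39 mm at the rim. A seated vial stands on this floor and its underside centre is here
- reject_carrier_grip (a point): middle of the reject carrier's black handle block (30 x 14 x 36 mm, x, y, z of the carrier), 92 mm above the carrier's underside, 18 mm below the block's top
- beaker: bystander: small clear glass beaker, 69 x 63 mm, 75 mm tall; origin at the centre of its underside
- dropper_bottle: bystander: small brown dropper bottle with a dark red rubber bulb, 36 mm diameter, 94 mm tall; origin at the centre of its underside
- tally_counter: bystander: light-coloured hand tally counter, 75 x 57 mm, 25 mm tall; origin at the centre of its underside

How it is judged:
By the outcome, as a careful person would: the job done as asked, in the order asked, and still so for the second after the job is handed in, while the arm keeps its last pose, push and grip.
It also fails if it takes over 72 s, if anything falls off the work surface, if the arm or the gripper's body presses on something with over 40 N, if the wrist force passes 120 N, or if a joint passes its speed limit or range.

ROBOT

A 7-joint arm with a two-finger parallel gripper is mounted at the origin on a cart in front of the work surface, level with it; the furniture and walls round the work are solid. World frame = base frame: x ahead of the robot, y to its left, z up, the work surface at z = 0. Lengths are in m, angles in rad, forces in N, time in s.
With the tool pointing down it reaches from about 0.425 to 0.875 m from the base axis. Payload 4.7 kg.
Tool frame: the origin (TCP) lies midway between the tips of the shut fingers; the grasp point (between the pads) lies 19 mm behind it (ctrl.grip_point_offset is the distance from the TCP to the grasp point, in m); z points along the fingers, y is the line along which they close (so a half turn about z gives the same grasp; the last joint's range is limited). The gripper opens to 87 mm and grips with 3 to 60 N. Pads are 19 mm wide; open, the fingers measure 117 mm over their backs; the gripper's body (75 mm by 190 mm) begins 51 mm behind the grasp point.
Start: joints at [1.343, 0.321, -0.07, 1.45, 0.023, 1.371, -0.057], TCP at [0.156, -0.631, 0.2] pointing down, gripper open.
Joint ranges: [-2.86, 2.86], [-0.3, 2.09], [-1.38, 1.24], [0.06, 2.45], [-1.56, 4.7], [0.09, 2.05], [-2.69, 2.69]. Speed limits (rad/s): [2.57, 2.57, 3.14, 3.14, 3.14, 3.14, 3.14].

INTERFACE

Orientations are given as a rotation vector (axis times angle).
In Python, from bench import ctrl gives the robot as it stands.
- The arm moves only by the tool move_arm, never from a script. Its argument "increments" is text: rows parted by semicolons, each of 7 numbers parted by spaces: the shift along the world's x, y, z in mm, then the turn, a rotation vector about the world's x, y, z in degrees, then the closure in counts, from 0 (fully open) to 255 (shut). A call has exactly 8 rows; each row shifts and turns the commanded pose from where the row before left it; what a row does not reach is not made up. A row lasts 1/12 s, in which the tool goes at most 41.7 mm and 7.16 degrees, less where a joint would pass 70% of its speed; a pose out of reach is approached as far as the arm can. A call with a gripper value outside its range is refused whole. The fingers move at their own pace and stop on an object; "grip_force" is the grip in N (left out, the last holds). Time passes only in rows, so rows that do not move let the fingers close, or fill a call up. It gives the time, the measured TCP pose, the force, the opening and the grip force at its end, in the units of the state.
- ctrl.get_state(): the state, without advancing time (a new reading comes with each control period).
- ctrl.get_image(name): name is "side" or "top"; returns a dict with "frame" (420x560x3 uint8, red, green, blue), "depth" (420x560 float32, m along the optical axis (not along the pixel's ray), 0 where there is no reading), "fx", "fy", "cx", "cy" (pixels), "position" and "orientation" of the camera in the world. Camera axes: x right, y down, z forward; pixel columns grow to the right and rows downward; lengths in m; the calibration is good to about 2 mm. A picture is of the moment at which its call begins.
- ctrl.close_job(): hands the job in; it is judged then, once.
Trained networks look in a picture, given as the dict that the camera call returned (one of the last four; its "shot" number tells which), for a name from the list of things; names that differ only in an ending like _2 or _b are one class to them, and where a whole thing is asked for, a point or a joint stands for the part that bears it (a point fixed in the world has none). Each returns a list of dicts, best first, with "score" (0 to 1); they miss things now and then, are a little off and sometimes report something else, mostly with a low value. They report only what shows in the picture. A call takes as long as a camera call.
- ctrl.find_in(target, picture): "centre" ([x, y, z] in m, in world coordinates, good to about 4 mm: the middle of the surface that is visible of it).
- ctrl.silhouettes(target, picture): "region" (420x560 bool, what is visible of it).
The state is a dict: "time": time; "joint_positions": joint angles; "qd": joint speeds; "joint_torque": joint torques, N m; "position": TCP position; "tool_rot": TCP orientation; "ft_force": force on the tool from outside, world axes, zero at the start; "torque": the same for the moment, N m; "grip_width": opening from 0.0 (shut) to 1.0 (fully open); "grip_force": force on a finger pad.
Only numpy, scipy, OpenCV 4.12 (cv2) and the standard library are available. Lean on these libraries where they do the work, as an engineer would, in place of code of your own. Each camera call takes 0.05 s, during which the arm holds its last target. There are 200 camera calls.

## Working session

There is one attempt and no reset: what is moved stays moved. The work goes in short steps, Python scripts to look and compute and a tool call to move; the robot and the scene stay as the last step left them, time stands still between calls to the robot, and variables do not carry over. Pictures are saved under pics/ and viewed, at most 13 in all, crops included, and the job is handed in when it is done.

Besides the shell and the picture viewer there is one more tool, called after "Emit:" as a command line: name --argument value ..., lists and objects as JSON in quotes. move_arm: Moves the arm, as the interface text tells. Its arguments: {"type":"object","properties":{"increments":{"type":"string"},"grip_force":{"type":"number"}},"required":["increments"]}

```bash
mkdir -p pics
cat > h.py <<'E'
import numpy as np, cv2
from bench import ctrl
from scipy.spatial.transform import Rotation as R
def rot(o):
    o=np.array(o,float)
    return o if o.shape==(3,3) else (R.from_rotvec(o) if o.size==3 else R.from_quat(o)).as_matrix()
def cloud(p):
    d=p["depth"];v,u=np.mgrid[:d.shape[0],:d.shape[1]]
    c=np.stack([(u-p["cx"])/p["fx"]*d,(v-p["cy"])/p["fy"]*d,d],-1)
    return c@rot(p["orientation"]).T+np.array(p["position"])
def save(p,n,box=None,k=1):
    f=p["frame"][...,::-1]
    if box: f=f[box[1]:box[3],box[0]:box[2]]
    cv2.imwrite("pics/"+n,cv2.resize(f,None,fx=k,fy=k,interpolation=cv2.INTER_CUBIC))
E
python3 - <<'E'
from h import *
for n in ["top","side"]:
    p=ctrl.get_image(n); save(p,n+"0.png"); print(n,p["position"],p["orientation"],p["fx"])
    for t in ["pass_carrier","reject_carrier","pass_vial_1","reject_vial","beaker","dropper_bottle","tally_counter","pass_carrier_grip","pass_carrier_nest_a","reject_carrier_nest_a","reject_carrier_grip"]:
        print(t,[(np.round(r["centre"],3).tolist(),round(r["score"],2)) for r in ctrl.find_in(t,p)])
s=ctrl.get_state();print({k:np.round(v,3) for k,v in s.items()})
E
```

```text
top [ 0.43239223 -0.02416549  1.48005111] [-2.19515964  2.17315099 -0.06073256] 518.1052380589456
pass_carrier [([0.51, 0.151, 0.004], 0.87)]
reject_carrier []
pass_vial_1 []
reject_vial [([0.608, -0.08, 0.032], 0.47), ([0.449, -0.248, 0.061], 0.45)]
beaker [([0.608, -0.083, 0.034], 0.68)]
dropper_bottle [([0.621, -0.175, 0.046], 0.45)]
tally_counter [([0.534, -0.346, 0.02], 0.53)]
pass_carrier_grip [([0.512, 0.148, 0.008], 0.8)]
pass_carrier_nest_a [([0.51, 0.154, 0.006], 0.78)]
reject_carrier_nest_a [([0.483, 0.332, 0.004], 0.59)]
reject_carrier_grip [([0.481, 0.327, 0.006], 0.8)]
side [ 0.57922785 -0.87779906  0.568653  ] [-2.07915413 -0.07920508  0.03031476] 385.3875417911971
pass_carrier [([0.515, 0.152, 0.012], 0.8), ([0.447, -0.022, 0.036], 0.28)]
reject_carrier [([0.479, 0.331, 0.024], 0.97)]
pass_vial_1 [([0.449, -0.02, 0.036], 0.59), ([0.464, -0.144, 0.041], 0.49)]
reject_vial [([0.449, -0.018, 0.036], 0.6), ([0.452, -0.253, 0.06], 0.45)]
beaker [([0.603, -0.104, 0.054], 0.61)]
dropper_bottle [([0.626, -0.186, 0.045], 0.58)]
tally_counter []
pass_carrier_grip [([0.51, 0.149, 0.012], 0.75)]
pass_carrier_nest_a [([0.507, 0.149, 0.017], 0.91)]
reject_carrier_nest_a [([0.48, 0.329, 0.024], 0.85)]
reject_carrier_grip [([0.48, 0.328, 0.024], 0.77)]
{'time': np.float64(1.2), 'joint_positions': array([ 1.343,  0.321, -0.07 ,  1.451,  0.023,  1.371, -0.057]), 'qd': array([ 0.   ,  0.   ,  0.   ,  0.001, -0.   , -0.001, -0.   ]), 'joint_torque': array([ 1.0000e-03, -4.9112e+01, -4.0300e-01, -3.1277e+01, -6.4000e-02,
        3.4000e-02,  0.0000e+00]), 'position': array([ 0.156, -0.631,  0.2  ]), 'tool_rot': array([ 3.119,  0.379, -0.   ]), 'ft_force': array([ 0.157, -0.274,  0.372]), 'torque': array([0.062, 0.01 , 0.003]), 'grip_force': np.float64(0.0), 'grip_width': np.float64(0.997)}
```

View pics/top0.png

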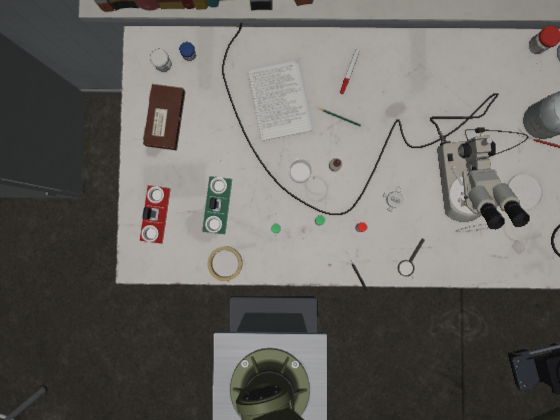

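View pics/side0.png

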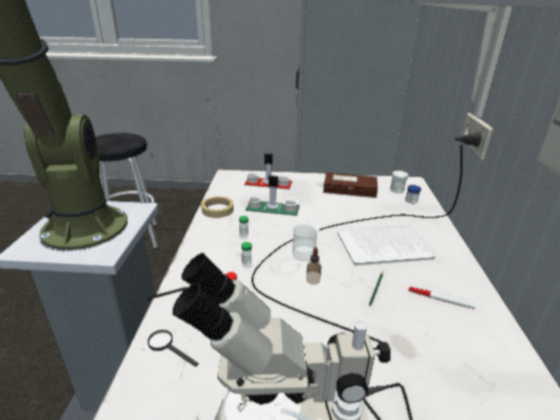

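The top view shows green caps at (276,228) and (320,220), and the red cap at (362,227). The green carrier is at (217,205) and the red one at (154,214), both with their nest lines roughly along world x. The microscope at (490,180) is a tall obstacle near the starting side.

```bash
cat >> h.py <<'E'
def measure(n="top",pr=True):
    p=ctrl.get_image(n);X=cloud(p);f=p["frame"];hsv=cv2.cvtColor(np.ascontiguousarray(f),cv2.COLOR_RGB2HSV)
    H,S,V=[hsv[...,i].astype(int) for i in range(3)]
    ws=(X[...,0]>.33)&(X[...,0]<.75)&(X[...,1]>-.35)&(X[...,1]<.45)
    for nm,m in [("green",(H>45)&(H<90)&(S>90)),("red",((H<8)|(H>172))&(S>130))]:
        k,l,st,c=cv2.connectedComponentsWithStats((m&ws).astype(np.uint8))
        for i in range(1,k):
            if st[i,4]<25: continue
            q=X[l==i];print(nm,"px",c[i].round(1),"n",st[i,4],"med",np.median(q,0).round(4),"mid",((q.min(0)+q.max(0))/2).round(4),"ext",np.ptp(q,0).round(3))
    m=(V<60)&ws
    k,l,st,c=cv2.connectedComponentsWithStats(m.astype(np.uint8))
    for i in range(1,k):
        if st[i,4]>40: print("dark",c[i].round(1),st[i,4],np.median(X[l==i],0).round(4))
    return p,X,hsv
E
python3 - <<'E'
from h import *
p,X,hsv=measure()
H,S=hsv[...,0].astype(int),hsv[...,1].astype(int)
for nm,m,b in [("G",(H>45)&(H<90)&(S>90),(195,170,240,245)),("R",((H<8)|(H>172))&(S>130),(130,178,180,250))]:
    mm=np.zeros(m.shape,bool);mm[b[1]:b[3],b[0]:b[2]]=m[b[1]:b[3],b[0]:b[2]]
    q=X[mm&(X[...,2]<.02)][:,:2].astype(np.float32);print(nm,cv2.minAreaRect(q))
    w=X[b[1]:b[3],b[0]:b[2]].reshape(-1,3);h=w[w[:,2]>.1];print("handle top",h.mean(0),len(h),cv2.minAreaRect(h[:,:2].astype(np.float32)))
    r=w[(w[:,2]>.026)&(w[:,2]<.04)];
    for s in [r[r[:,0]>h[:,0].mean()],r[r[:,0]<h[:,0].mean()]]: print("nest",(s.min(0)+s.max(0))/2,np.ptp(s,0),len(s))
t=X[(X[...,2]>.06)&(X[...,0]<1)&(X[...,0]>.25)&(X[...,1]<-.28)]
print("scope",t.min(0),t.max(0))
T=rot(ctrl.get_state()["tool_rot"]);print(T.round(3))
save(p,"z.png",(120,160,400,260),2.8)
E
```

```text
green px [219.  205.1] n 443 med [0.5112 0.141  0.0055] mid [0.5089 0.156  0.0056] ext [0.155 0.074 0.018]
green px [320.  219.9] n 64 med [ 0.4699 -0.1337  0.0611] mid [ 0.4698 -0.1335  0.0587] ext [0.022 0.023 0.021]
green px [275.3 228. ] n 63 med [ 0.4467 -0.0109  0.0618] mid [ 0.4468 -0.0108  0.062 ] ext [0.022 0.022 0.011]
red px [157.8 214.6] n 550 med [0.4809 0.3182 0.0059] mid [0.4814 0.1741 0.7373] ext [0.155 0.396 1.485]
red px [362.  226.8] n 65 med [ 0.452  -0.2484  0.0616] mid [ 0.4476 -0.1418  0.7664] ext [0.031 0.235 1.427]
dark [176.6 135.1] 65 [0.7059 0.2713 0.0256]
dark [322.1 181.7] 252 [ 0.5699 -0.1294  0.0062]
dark [212.8 203.1] 73 [0.5108 0.154  0.1079]
dark [146.9 212.9] 81 [0.4826 0.3295 0.107 ]
G ((0.5115795135498047, 0.15732291340827942), (0.06251313537359238, 0.15575575828552246), 83.67145538330078)
handle top [0.49911267 0.12628801 0.33411424] 73 ((0.46839937567710876, 0.07399504631757736), (0.20718571543693542, 0.028321342542767525), 62.07218551635742)
nest [0.54658123 0.15074172 0.03307592] [0.08516636 0.04550108 0.0132545 ] 84
nest [0.45787835 0.162032   0.03103496] [0.04214771 0.04293498 0.01001062] 80
R ((0.4833106994628906, 0.33410975337028503), (0.0661996603012085, 0.1568191945552826), 83.03274536132812)
handle top [0.47425255 0.26354534 0.37233896] 83 ((0.452034592628479, 0.15993839502334595), (0.36915892362594604, 0.029016345739364624), 79.41577911376953)
nest [0.52074715 0.32615744 0.03284064] [0.08225245 0.04401808 0.01354372] 88
nest [0.44059014 0.34095302 0.03198874] [0.06701619 0.04316222 0.01186296] 87
scope [ 0.44747667 -0.78980484  0.06002039] [ 0.999993   -0.28001223  0.58550201]
[[ 0.971  0.239 -0.   ]
 [ 0.239 -0.971 -0.   ]
 [-0.     0.    -1.   ]]
```

View pics/z.png

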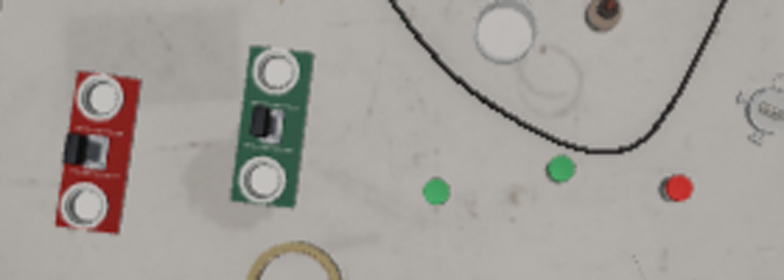

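```bash
cat >> h.py <<'E'
def ray(p,u,v,z):
    d=rot(p["orientation"])@np.array([(u-p["cx"])/p["fx"],(v-p["cy"])/p["fy"],1]);o=np.array(p["position"])
    return o+d*(z-o[2])/d[2]
def nests(p,seeds):
    out=[]
    for u,v in seeds:
        f=p["frame"][int(v)-12:int(v)+13,int(u)-12:int(u)+13].astype(int)
        w=((f.min(2)>115)&(np.ptp(f,axis=2)<40)).astype(np.uint8)
        cs,_=cv2.findContours(w,cv2.RETR_EXTERNAL,cv2.CHAIN_APPROX_NONE)
        (a,b),r=cv2.minEnclosingCircle(max(cs,key=cv2.contourArea))
        c=ray(p,a+int(u)-12,b+int(v)-12,.03);out.append(c);print("nest px",round(a+int(u)-12,1),round(b+int(v)-12,1),"r",round(r,1),c.round(4))
    return out
E
python3 - <<'E'
from h import *
p=ctrl.get_image("top")
for s in [((218,186),(214,224)),((156,195),(150,233))]:
    a,b=nests(p,s);d=a-b;print("mid",((a+b)/2).round(4),"len",np.linalg.norm(d),"yaw",np.degrees(np.arctan2(d[1],d[0])))
X=cloud(p)
for nm,(u0,v0,u1,v1) in {"G":(200,190,228,216),"R":(135,200,168,226)}.items():
    w=X[v0:v1,u0:u1].reshape(-1,3);h=w[(w[:,2]>.1045)&(w[:,2]<.116)];print(nm,"handle",len(h),h.mean(0),np.ptp(h,0))
E
```

```text
nest px 218.0 186.0 r 17.0 [0.5633 0.151  0.03  ]
nest px 214.0 229.2 r 13.8 [0.4419 0.1601 0.03  ]
mid [0.5026 0.1556 0.03  ] len 0.12173680758632102 yaw -4.275234134153916
nest px 156.0 194.5 r 16.6 [0.5377 0.3252 0.03  ]
nest px 150.0 233.0 r 17.0 [0.4295 0.3393 0.03  ]
mid [0.4836 0.3322 0.03  ] len 0.10911452516318919 yaw -7.422864100189442
G handle 52 [0.51231384 0.1557472  0.10985073] [0.02933942 0.01443377 0.01127068]
R handle 54 [0.48479265 0.33329931 0.10938019] [0.0292075  0.01382005 0.00992433]
```

Emit:
move_arm --increments "5 10 0 0 0 -4 0; 15 20 0 0 0 -4 0; 22 28 0 0 0 -4 0; 22 28 0 0 0 -4 0; 22 28 0 0 0 -4 0; 22 28 0 0 0 0 0; 22 28 0 0 0 0 0; 22 28 0 0 0 0 0"

```text
time: 1.97
position: [0.3085, -0.4317, 0.1999]
tool_rot: [3.136, -0.169, 0.0]
ft_force: [0.7, -0.4, 1.5]
grip_width: 0.997
grip_force: 0.0
```

Emit:
move_arm --increments "22 28 0 0 0 0 0; 22 28 0 0 0 0 0; 22 28 0 0 0 0 0; 22 28 0 0 0 0 0; 22 28 0 0 0 0 0; 18 26 -5 0 0 0 0; 10 14 -25 0 0 0 0; 3 5 -30 0 0 0 0"

```text
time: 2.63
position: [0.453, -0.2451, 0.1417]
tool_rot: [3.136, -0.159, 0.01]
ft_force: [1.2, -0.6, -0.5]
grip_width: 1.003
grip_force: 0.0
```

Emit:
move_arm --increments "0 0 -30 0 0 0 0; 0 0 -20 0 0 0 0; 0 0 0 0 0 0 0; 0 0 0 0 0 0 0; 0 0 0 0 0 0 0; 0 0 0 0 0 0 0; 0 0 0 0 0 0 0; 0 0 0 0 0 0 0"

```text
time: 3.3
position: [0.4494, -0.2487, 0.091]
tool_rot: [3.136, -0.169, 0.003]
ft_force: [0.8, 0.3, -0.1]
grip_width: 1.005
grip_force: 0.0
```

Run:
```python
from h import *
s=ctrl.get_state();print(s["time"],s["position"],rot(s["tool_rot"]).round(3).tolist(),s["joint_positions"].round(2) if hasattr(s["joint_positions"],"round") else s["joint_positions"])
p=ctrl.get_image("side");save(p,"s1.png",(150,150,390,330),3)
```

```text
3.3 [ 0.44938776 -0.24868847  0.09098675] [[0.994, -0.107, 0.002], [-0.107, -0.994, -0.001], [0.002, 0.001, -1.0]] [ 0.83  0.14 -0.41  1.91  0.06  1.1  -1.27]
```

View pics/s1.png

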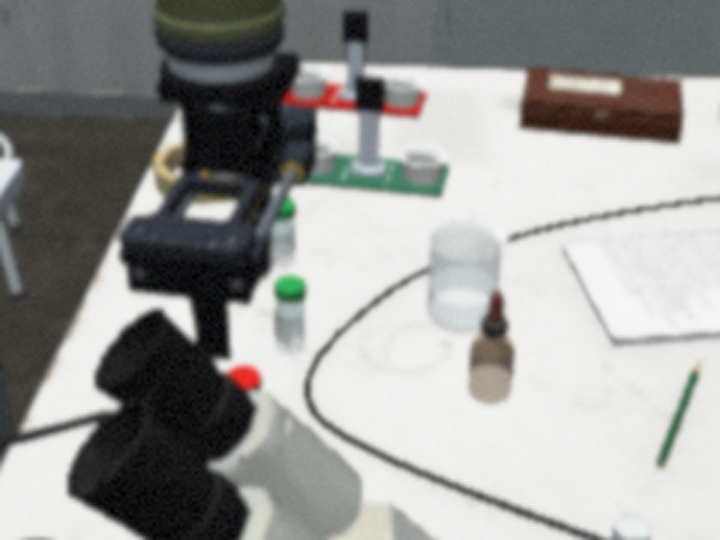

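The near finger is at about (210,340) in the crop and the red cap at (245,378). I'll project both into the image to check the alignment.

Run:
```python
from h import *
p=ctrl.get_image("side");Rm=rot(p["orientation"])
for q in [(.4494,-.2487+.05,.091),(.4494,-.2487-.05,.091),(.452,-.2484,.061)]:
    c=Rm.T@(np.array(q)-p["position"]);print(3*(p["fx"]*c[0]/c[2]+p["cx"]-150),3*(p["fy"]*c[1]/c[2]+p["cy"]-150))
p=ctrl.get_image("top");X=cloud(p)
f=p["frame"].astype(int);m=(f[...,0]>150)&(f[...,1]<90)&(X[...,0]>.4)&(X[...,0]<.5)&(X[...,1]<-.15)&(X[...,1]>-.3);print(m.sum(),X[m].mean(0) if m.any() else 0)
```

```text
248.36490589476693 295.4672642568595
223.3014161351652 384.12339849010874
242.25508842280405 372.1596102139184
0 0
```

Emit:
move_arm --increments "0 0 -25 0 0 0 0; 0 0 -25 0 0 0 0; 0 0 -14 0 0 0 0; 0 0 0 0 0 0 0; 0 0 0 0 0 0 120; 0 0 0 0 0 0 255; 0 0 0 0 0 0 255; 0 0 0 0 0 0 255" --grip_force 15

```text
time: 4.12
position: [0.4496, -0.2487, 0.027]
tool_rot: [3.136, -0.168, 0.003]
ft_force: [-0.4, -0.1, 0.6]
grip_width: 0.781
grip_force: 0.0
```

Emit:
move_arm --increments "0 0 0 0 0 0 255; 0 0 0 0 0 0 255; 0 0 0 0 0 0 255; 0 0 0 0 0 0 255; 0 0 0 0 0 0 255; 0 0 0 0 0 0 255; 0 0 0 0 0 0 255; 0 0 0 0 0 0 255"

```text
time: 4.78
position: [0.4486, -0.2481, 0.0256]
tool_rot: [-3.137, 0.168, 0.0]
ft_force: [-0.5, -0.1, -0.2]
grip_width: 0.252
grip_force: 14.2
```

Emit:
move_arm --increments "0 0 10 0 0 0 255; 0 0 25 0 0 0 255; 0 0 35 0 0 0 255; 0 0 35 0 0 0 255; 0 0 35 0 0 0 255; 0 14 25 0 0 0 255; 0 25 10 0 0 0 255; 0 35 0 0 0 0 255"

```text
time: 5.45
position: [0.4503, -0.1764, 0.2049]
tool_rot: [3.133, -0.176, 0.01]
ft_force: [1.4, 0.9, -1.1]
grip_width: 0.254
grip_force: 14.2
```

Emit:
move_arm --increments "0 35 0 0 0 0 255; 0 35 0 0 0 0 255; 0 35 0 0 0 0 255; 0 35 0 0 0 0 255; 0 35 0 0 0 0 255; 0 35 0 0 0 0 255; 0 35 0 0 0 0 255; 0 35 0 0 0 0 255"

```text
time: 6.12
position: [0.4483, 0.1077, 0.2016]
tool_rot: [3.136, -0.168, 0.002]
ft_force: [0.5, 0.0, -1.0]
grip_width: 0.252
grip_force: 14.2
```

Emit:
move_arm --increments "-3 35 0 0 0 0 255; -4 35 0 0 0 0 255; -5 35 0 0 0 0 255; -5 35 0 0 0 0 255; -5 35 0 0 0 0 255; 0 30 0 0 0 0 255; 0 20 0 0 0 0 255; 0 10 0 0 0 0 255"

```text
time: 6.78
position: [0.4253, 0.3444, 0.2015]
tool_rot: [-3.135, 0.162, 0.001]
ft_force: [-0.6, -1.2, -1.2]
grip_width: 0.249
grip_force: 14.2
```

Run:
```python
from h import *
s=ctrl.get_state();print(s["time"],s["position"],rot(s["tool_rot"]).round(3).tolist(),s["grip_width"],s["joint_positions"])
p=ctrl.get_image("side");save(p,"s2.png",(150,90,390,270),3)
```

```text
6.7833 [0.42529382 0.34444543 0.20149305] [[0.995, -0.103, -0.0], [-0.103, -0.995, 0.002], [-0.0, -0.002, -1.0]] 0.24924451089887908 [ 0.1926802   0.22126305 -1.03976264  1.67911181  0.19342639  1.35164616
 -2.55234228]
```

View pics/s2.png

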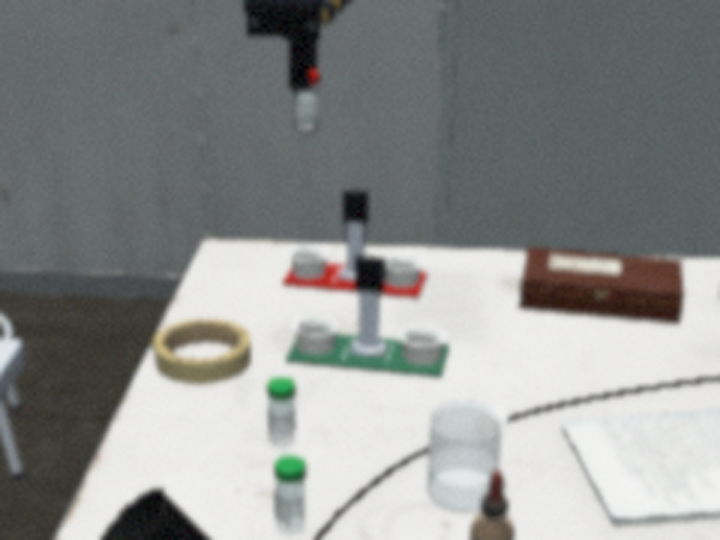

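The vial hangs upright in the gripper at (306,110) in the crop, above the reject carrier's left nest at (308,262). I'll lower it, settle, and measure before inserting.

Emit:
move_arm --increments "0 0 -30 0 0 0 255; 0 0 -30 0 0 0 255; 0 0 -30 0 0 0 255; 0 0 -15 0 0 0 255; 0 0 0 0 0 0 255; 0 0 0 0 0 0 255; 0 0 0 0 0 0 255; 0 0 0 0 0 0 255"

```text
time: 7.5
position: [0.4278, 0.3415, 0.0976]
tool_rot: [-3.136, 0.169, -0.004]
ft_force: [1.0, 0.4, -1.0]
grip_width: 0.253
grip_force: 14.2
```

Run:
```python
from h import *
s=ctrl.get_state();t=np.array(s["position"]);print(t,s["ft_force"])
p=ctrl.get_image("side");X=cloud(p);Rm=rot(p["orientation"])
m=(abs(X[...,0]-t[0])<.04)&(abs(X[...,1]-t[1])<.05)&(X[...,2]<t[2]-.004)&(X[...,2]>.045)
q=X[m];print(len(q),q.min(0),q.max(0),q.mean(0))
for z0 in np.arange(.05,.12,.01):
    r=q[(q[:,2]>z0)&(q[:,2]<z0+.01)]
    if len(r): print(round(z0,3),len(r),r[:,0].min().round(4),r[:,0].max().round(4),np.median(r[:,1]).round(4))
for b in [(.4294,.3404),(.4574,.1627)]:
    c=Rm.T@(np.array([*b,.03])-p["position"]);print("nest px",p["fx"]*c[0]/c[2]+p["cx"],p["fy"]*c[1]/c[2]+p["cy"])
save(p,"s3.png",(220,120,310,190),8)
```

```text
[0.42779362 0.34150664 0.0976051 ] [ 0.96249201  0.37766565 -0.96297985]
42 [0.41742584 0.324953   0.07298173] [0.44129095 0.33814077 0.09313765] [0.43093734 0.33043546 0.08373557]
0.07 13 0.4216 0.4413 0.3305
0.08 22 0.4174 0.4413 0.3299
0.09 7 0.4177 0.438 0.33
nest px 252.93164105243264 173.7176966073917
nest px 255.3087890543157 197.48344124071033
```

View pics/s3.png

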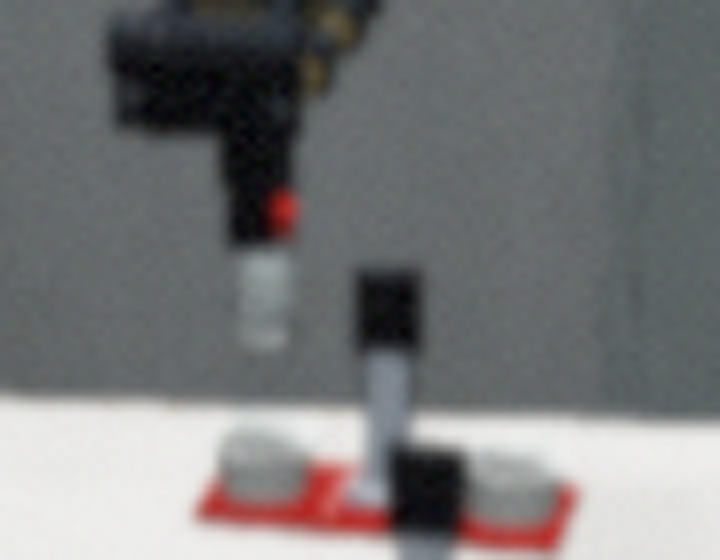

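The vial bottom is at (265,348), right above the nest rim centre at (264,435). The projection agrees with this, so I'll insert.

Emit:
move_arm --increments "-1 -1 -12 0 0 0 255; 0 0 -15 0 0 0 255; 0 0 -15 0 0 0 255; 0 0 -10 0 0 0 255; 0 0 -7 0 0 0 255; 0 0 0 0 0 0 255; 0 0 0 0 0 0 255; 0 0 0 0 0 0 255"

```text
time: 8.22
position: [0.426, 0.3404, 0.0373]
tool_rot: [-3.136, 0.168, -0.001]
ft_force: [1.0, -0.6, -0.5]
grip_width: 0.255
grip_force: 14.2
```

Emit:
move_arm --increments "0 0 0 0 0 0 100; 0 0 0 0 0 0 0; 0 0 0 0 0 0 0; 0 0 0 0 0 0 0; 0 0 0 0 0 0 0; 0 0 0 0 0 0 0; 0 0 10 0 0 0 0; 0 0 30 0 0 0 0"

```text
time: 8.88
position: [0.4231, 0.3376, 0.074]
tool_rot: [3.133, -0.168, -0.01]
ft_force: [-0.2, -0.9, 0.7]
grip_width: 0.772
grip_force: 0.0
```

Emit:
move_arm --increments "0 0 35 0 0 0 0; 0 0 35 0 0 0 0; 0 0 35 0 0 0 0; 0 -15 18 0 0 0 0; 0 -30 0 0 0 0 0; 5 -35 0 0 0 0 0; 5 -35 0 0 0 0 0; 4 -35 0 0 0 0 0"

```text
time: 9.55
position: [0.4397, 0.1888, 0.2007]
tool_rot: [3.137, -0.166, 0.003]
ft_force: [1.0, -0.2, -0.0]
grip_width: 0.999
grip_force: 0.0
```

Run:
```python
from h import *
s=ctrl.get_state();print(s["time"],np.round(s["position"],4),rot(s["tool_rot"]).round(3).tolist())
p=ctrl.get_image("side");save(p,"s4.png",(220,120,310,220),6)
p,X,h=measure("top")
```

```text
9.55 [0.4397 0.1888 0.2007] [[0.994, -0.106, 0.002], [-0.106, -0.994, -0.0], [0.002, -0.0, -1.0]]
green px [218.7 199.9] n 339 med [0.5254 0.1415 0.0055] mid [0.5091 0.0831 0.738 ] ext [0.153 0.215 1.484]
green px [320.  219.9] n 64 med [ 0.4698 -0.1335  0.0614] mid [ 0.4566 -0.0845  0.7677] ext [0.048 0.121 1.425]
green px [275.4 228. ] n 62 med [ 0.4467 -0.0109  0.0617] mid [ 0.4467 -0.0108  0.0619] ext [0.022 0.022 0.012]
red px [165.7 191.4] n 46 med [0.5497 0.3032 0.0058] mid [0.5262 0.2422 0.3004] ext [0.065 0.147 0.604]
red px [147.4 202.4] n 44 med [0.5149 0.3563 0.006 ] mid [0.5046 0.2779 0.3013] ext [0.06  0.169 0.603]
dark [176.7 135. ] 64 [0.7074 0.271  0.0269]
dark [325.3 182.7] 238 [ 0.5644 -0.1435  0.0058]
dark [191.1 241.3] 907 [0.4292 0.1303 0.6149]
dark [212.8 203.1] 72 [0.5107 0.1541 0.1091]
dark [137.4 226.4] 75 [0.4436 0.2125 0.6276]
```

View pics/s4.png

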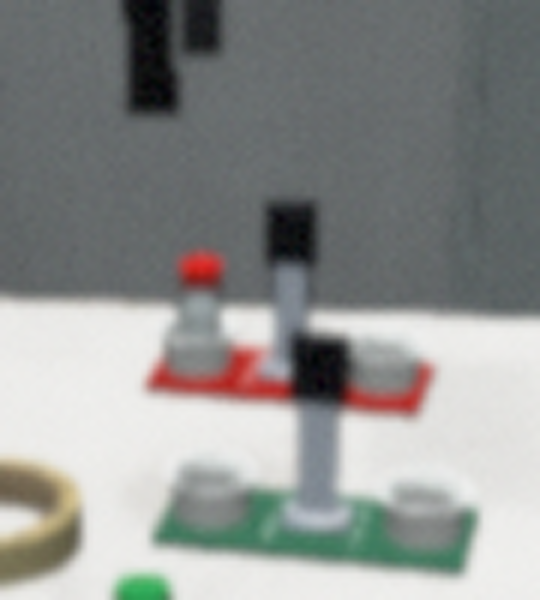

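The red vial stands upright in the reject carrier's left nest at (200,310). Next is the nearer green vial.

Emit:
move_arm --increments "2 -35 0 0 0 0 0; 2 -35 0 0 0 0 0; 0 -35 0 0 0 0 0; 0 -35 0 0 0 0 0; 0 -30 0 0 0 0 0; 0 -20 -10 0 0 0 0; 0 -11 -25 0 0 0 0; 0 0 -35 0 0 0 0"

```text
time: 10.32
position: [0.4464, -0.0138, 0.1319]
tool_rot: [3.135, -0.175, 0.011]
ft_force: [1.4, 0.7, -1.3]
grip_width: 0.995
grip_force: 0.0
```

Emit:
move_arm --increments "0 0 -20 0 0 0 0; 0 0 0 0 0 0 0; 0 0 0 0 0 0 0; 0 0 0 0 0 0 0; 0 0 0 0 0 0 0; 0 0 0 0 0 0 0; 0 0 0 0 0 0 0; 0 0 0 0 0 0 0"

```text
time: 10.98
position: [0.4441, -0.0111, 0.1104]
tool_rot: [3.137, -0.168, 0.002]
ft_force: [-0.8, -0.3, -0.8]
grip_width: 0.999
grip_force: 0.0
```

Emit:
move_arm --increments "0 0 -25 0 0 0 0; 0 0 -28 0 0 0 0; 0 0 -20 0 0 0 0; 0 0 -10 0 0 0 0; 0 0 0 0 0 0 0; 0 0 0 0 0 0 120; 0 0 0 0 0 0 255; 0 0 0 0 0 0 255"

```text
time: 11.65
position: [0.445, -0.0112, 0.0281]
tool_rot: [3.137, -0.168, 0.004]
ft_force: [-0.3, -0.8, -0.5]
grip_width: 0.854
grip_force: 0.0
```

Emit:
move_arm --increments "0 0 0 0 0 0 255; 0 0 0 0 0 0 255; 0 0 0 0 0 0 255; 0 0 0 0 0 0 255; 0 0 0 0 0 0 255; 0 0 0 0 0 0 255; 0 0 0 0 0 0 255; 0 0 0 0 0 0 255"

```text
time: 12.32
position: [0.4436, -0.0111, 0.0267]
tool_rot: [3.137, -0.168, -0.0]
ft_force: [-1.5, 1.6, 0.3]
grip_width: 0.25
grip_force: 13.5
```

Emit:
move_arm --increments "0 0 10 0 0 0 255; 0 0 25 0 0 0 255; 0 0 35 0 0 0 255; 1 12 25 0 0 0 255; 2 25 10 0 0 0 255; 3 35 0 0 0 0 255; 3 35 0 0 0 0 255; 2 30 0 0 0 0 255"

```text
time: 12.98
position: [0.455, 0.1281, 0.1331]
tool_rot: [-3.137, 0.168, -0.003]
ft_force: [0.4, -0.0, -0.2]
grip_width: 0.24
grip_force: 14.4
```

Emit:
move_arm --increments "0 22 0 0 0 0 255; 0 15 0 0 0 0 255; 0 0 -10 0 0 0 255; 0 0 -20 0 0 0 255; 0 0 0 0 0 0 255; 0 0 0 0 0 0 255; 0 0 0 0 0 0 255; 0 0 0 0 0 0 255"

```text
time: 13.65
position: [0.4553, 0.1624, 0.1025]
tool_rot: [3.137, -0.17, 0.002]
ft_force: [-0.7, -0.5, -0.2]
grip_width: 0.245
grip_force: 14.4
```

```bash
cat >> h.py <<'E'
def held():
    s=ctrl.get_state();t=np.array(s["position"]);print(s["time"],t,s["ft_force"])
    p=ctrl.get_image("side");X=cloud(p)
    m=(abs(X[...,0]-t[0])<.04)&(abs(X[...,1]-t[1])<.05)&(X[...,2]<t[2]-.006)&(X[...,2]>.045)
    q=X[m]
    for z0 in np.arange(.05,.12,.01):
        r=q[(q[:,2]>z0)&(q[:,2]<z0+.01)]
        if len(r): print(round(z0,3),len(r),"x",r[:,0].min().round(4),r[:,0].max().round(4),"y",np.median(r[:,1]).round(4))
    return p
E
python3 - <<'E'
from h import *
p=held();save(p,"s5.png",(220,130,310,220),6)
E
```

```text
13.65 [0.45531465 0.16238177 0.10252652] [-0.73596081 -0.46002032 -0.19571009]
0.07 6 x 0.4463 0.4615 y 0.1508
0.08 28 x 0.446 0.4684 y 0.1511
0.09 14 x 0.4462 0.4689 y 0.1517
```

View pics/s5.png

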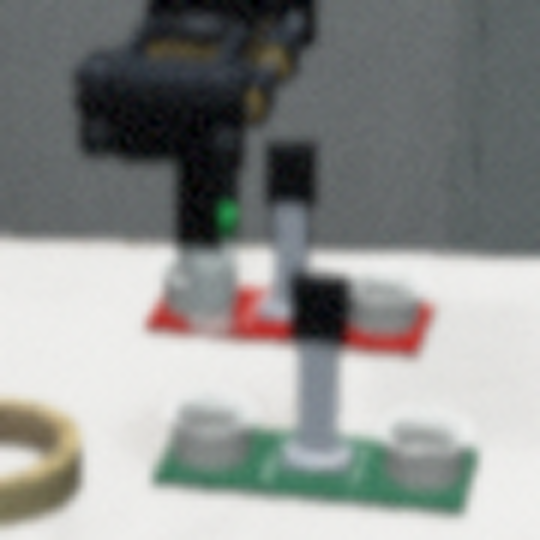

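The vial is above the left nest of the green carrier, with the rim at (210,415), and its measured x of 0.4575 matches. Inserting and releasing.

Emit:
move_arm --increments "0 0 -12 0 0 0 255; 0 0 -18 0 0 0 255; 0 0 -18 0 0 0 255; 0 0 -10 0 0 0 255; 0 0 -7 0 0 0 255; 0 0 0 0 0 0 255; 0 0 0 0 0 0 255; 0 0 0 0 0 0 255"

```text
time: 14.37
position: [0.4553, 0.1632, 0.0374]
tool_rot: [-3.137, 0.168, -0.002]
ft_force: [-0.2, 0.1, 0.1]
grip_width: 0.245
grip_force: 14.5
```

Emit:
move_arm --increments "0 0 0 0 0 0 100; 0 0 0 0 0 0 0; 0 0 0 0 0 0 0; 0 0 0 0 0 0 0; 0 0 0 0 0 0 0; 0 0 0 0 0 0 0; 0 0 10 0 0 0 0; 0 0 30 0 0 0 0"

```text
time: 15.03
position: [0.4513, 0.1618, 0.0742]
tool_rot: [3.136, -0.168, -0.013]
ft_force: [0.3, -0.7, 0.5]
grip_width: 0.768
grip_force: 0.0
```

Emit:
move_arm --increments "0 0 35 0 0 0 0; 0 -10 25 0 0 0 0; 0 -25 0 0 0 0 0; 3 -35 0 0 0 0 0; 3 -35 0 0 0 0 0; 3 -35 0 0 0 0 0; 3 -35 0 0 0 0 0; 3 -35 0 0 0 0 0"

```text
time: 15.7
position: [0.4697, -0.0487, 0.1377]
tool_rot: [3.137, -0.168, 0.002]
ft_force: [1.4, 0.1, 0.1]
grip_width: 1.001
grip_force: 0.0
```

Emit:
move_arm --increments "3 -35 0 0 0 0 0; 0 -27 0 0 0 0 0; 0 -17 0 0 0 0 0; 0 -8 -10 0 0 0 0; 0 0 -20 0 0 0 0; 0 0 0 0 0 0 0; 0 0 0 0 0 0 0; 0 0 0 0 0 0 0"

```text
time: 16.37
position: [0.473, -0.1329, 0.1072]
tool_rot: [-3.137, 0.165, -0.0]
ft_force: [-0.1, -0.5, 0.1]
grip_width: 1.0
grip_force: 0.0
```

Emit:
move_arm --increments "0 -1 -25 0 0 0 0; 0 0 -25 0 0 0 0; 0 0 -20 0 0 0 0; 0 0 -10 0 0 0 0; 0 0 0 0 0 0 0; 0 0 0 0 0 0 120; 0 0 0 0 0 0 255; 0 0 0 0 0 0 255"

```text
time: 17.03
position: [0.474, -0.1354, 0.0283]
tool_rot: [3.136, -0.168, 0.004]
ft_force: [-0.6, 0.2, 0.8]
grip_width: 0.852
grip_force: 0.0
```

Emit:
move_arm --increments "0 0 0 0 0 0 255; 0 0 0 0 0 0 255; 0 0 0 0 0 0 255; 0 0 0 0 0 0 255; 0 0 0 0 0 0 255; 0 0 0 0 0 0 255; 0 0 0 0 0 0 255; 0 0 0 0 0 0 255"

```text
time: 17.7
position: [0.4726, -0.1351, 0.0266]
tool_rot: [3.137, -0.168, -0.0]
ft_force: [-0.9, -0.4, 0.0]
grip_width: 0.255
grip_force: 14.5
```

Emit:
move_arm --increments "0 0 10 0 0 0 255; 0 0 25 0 0 0 255; 0 0 35 0 0 0 255; 0 0 30 0 0 0 255; 5 20 15 0 0 0 255; 10 30 0 0 0 0 255; 12 33 0 0 0 0 255; 12 33 0 0 0 0 255"

```text
time: 18.37
position: [0.5123, -0.0184, 0.1432]
tool_rot: [3.136, -0.171, 0.003]
ft_force: [0.3, -0.0, -0.8]
grip_width: 0.25
grip_force: 14.3
```

Emit:
move_arm --increments "12 33 0 0 0 0 255; 12 33 0 0 0 0 255; 12 33 0 0 0 0 255; 12 30 0 0 0 0 255; 7 24 0 0 0 0 255; 3 16 -5 0 0 0 255; 0 0 -20 0 0 0 255; 0 0 -15 0 0 0 255"

```text
time: 19.03
position: [0.5698, 0.1521, 0.102]
tool_rot: [-3.136, 0.163, -0.001]
ft_force: [-0.2, -1.6, -0.2]
grip_width: 0.25
grip_force: 14.3
```

Emit:
move_arm --increments "0 0 0 0 0 0 255; 0 0 0 0 0 0 255; 0 0 0 0 0 0 255; 0 0 0 0 0 0 255; 0 0 0 0 0 0 255; 0 0 0 0 0 0 255; 0 0 0 0 0 0 255; 0 0 0 0 0 0 255"

```text
time: 19.7
position: [0.5698, 0.1498, 0.102]
tool_rot: [3.137, -0.169, 0.001]
ft_force: [0.6, -0.1, -0.7]
grip_width: 0.246
grip_force: 14.3
```

Run:
```python
from h import *
p=held();save(p,"s6.png",(220,130,310,220),6)
```

```text
19.7 [0.56977561 0.14981268 0.10201061] [ 0.64393088 -0.05244657 -0.68282002]
0.07 9 x 0.5534 0.5769 y 0.1386
0.08 27 x 0.5531 0.5768 y 0.14
0.09 18 x 0.5528 0.5764 y 0.1405
```

View pics/s6.png

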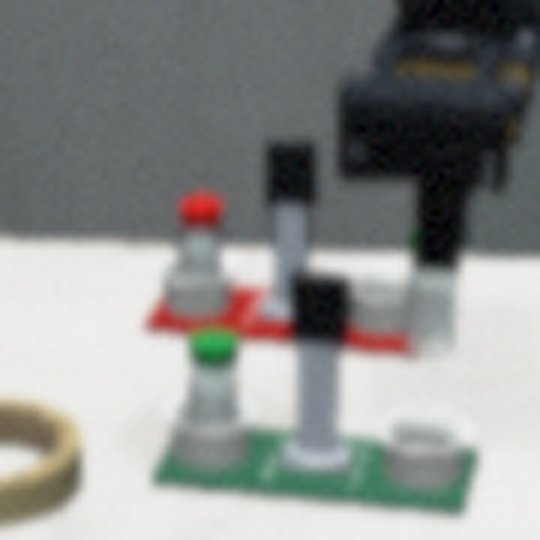

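The first green vial is seated at (213,400). The second is above the right nest at (425,435), about 1 mm short in x.

Emit:
move_arm --increments "1 0 -12 0 0 0 255; 0 0 -18 0 0 0 255; 0 0 -18 0 0 0 255; 0 0 -10 0 0 0 255; 0 0 -7 0 0 0 255; 0 0 0 0 0 0 255; 0 0 0 0 0 0 255; 0 0 0 0 0 0 255"

```text
time: 20.42
position: [0.5711, 0.1502, 0.0372]
tool_rot: [-3.137, 0.168, -0.001]
ft_force: [0.6, -0.5, -0.2]
grip_width: 0.246
grip_force: 15.3
```

Emit:
move_arm --increments "0 0 0 0 0 0 100; 0 0 0 0 0 0 0; 0 0 0 0 0 0 0; 0 0 0 0 0 0 0; 0 0 0 0 0 0 0; 0 0 0 0 0 0 0; 0 0 10 0 0 0 0; 0 0 30 0 0 0 0"

```text
time: 21.08
position: [0.5672, 0.1487, 0.0734]
tool_rot: [3.135, -0.168, -0.013]
ft_force: [0.6, -0.4, 0.8]
grip_width: 0.775
grip_force: 0.0
```

Emit:
move_arm --increments "0 0 35 0 0 0 0; 0 0 35 0 0 0 0; -5 0 20 0 0 0 0; -15 2 5 0 0 0 0; -20 2 0 0 0 0 0; -15 2 0 0 0 0 0; 0 0 0 0 0 0 0; 0 0 0 0 0 0 0"

```text
time: 21.75
position: [0.5158, 0.156, 0.1727]
tool_rot: [3.136, -0.167, 0.003]
ft_force: [0.4, -0.5, 0.6]
grip_width: 0.999
grip_force: 0.0
```

Run:
```python
from h import *
s=ctrl.get_state();print(s["time"],np.round(s["position"],4))
p=ctrl.get_image("side");save(p,"s7.png",(220,130,310,220),6)
X=cloud(p)
w=X[(X[...,2]>.078)&(X[...,2]<.108)&(abs(X[...,0]-.512)<.03)&(abs(X[...,1]-.156)<.04)]
print(len(w),w.min(0),w.max(0),w.mean(0))
```

```text
21.75 [0.5158 0.156  0.1727]
93 [0.49683481 0.14409966 0.07810593] [0.52393959 0.15505957 0.10711438] [0.51033507 0.14903953 0.09294928]
```

View pics/s7.png

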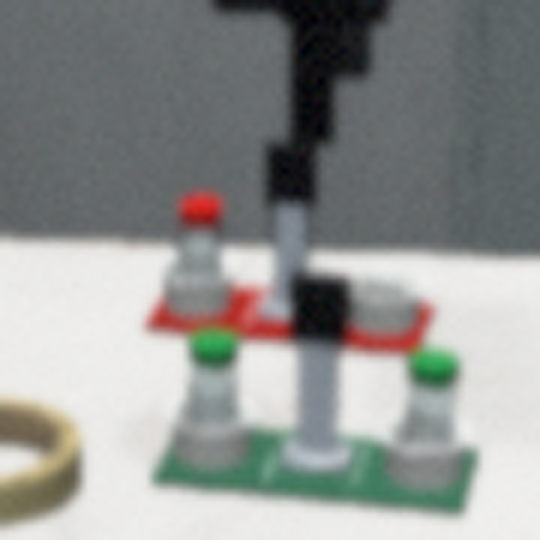

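All three vials are seated. The gripper is above the green carrier's handle at (322,305), so I'll descend and grip it.

Emit:
move_arm --increments "-4 0 -20 0 0 0 0; 0 0 -30 0 0 0 0; 0 0 -25 0 0 0 0; 0 0 -15 0 0 0 0; 0 0 -10 0 0 0 0; 0 0 0 0 0 0 0; 0 0 0 0 0 0 0; 0 0 0 0 0 0 130" --grip_force 45

```text
time: 22.47
position: [0.5128, 0.1563, 0.0728]
tool_rot: [-3.136, 0.169, -0.003]
ft_force: [0.2, 0.9, 0.8]
grip_width: 0.974
grip_force: 0.0
```

Emit:
move_arm --increments "0 0 0 0 0 0 150; 0 0 0 0 0 0 180; 0 0 0 0 0 0 210; 0 0 0 0 0 0 255; 0 0 0 0 0 0 255; 0 0 0 0 0 0 255; 0 0 0 0 0 0 255; 0 0 0 0 0 0 255"

```text
time: 23.13
position: [0.5116, 0.1559, 0.0717]
tool_rot: [3.137, -0.168, -0.0]
ft_force: [0.3, -0.3, -0.8]
grip_width: 0.4
grip_force: 0.0
```

Emit:
move_arm --increments "0 0 0 0 0 0 255; 0 0 0 0 0 0 255; 0 0 0 0 0 0 255; 0 0 0 0 0 0 255; 0 0 2 0 0 0 255; 0 0 3 0 0 0 255; 0 0 5 0 0 0 255; 0 0 5 0 0 0 255"

```text
time: 23.8
position: [0.5111, 0.1557, 0.0866]
tool_rot: [3.137, -0.168, -0.002]
ft_force: [-0.6, -1.2, -4.4]
grip_width: 0.157
grip_force: 45.0
```

Firmly gripped (14 mm opening, weight felt). Lift gently to about 15 cm.

Emit:
move_arm --increments "0 0 8 0 0 0 255; 0 0 12 0 0 0 255; 0 0 15 0 0 0 255; 0 0 15 0 0 0 255; 0 0 15 0 0 0 255; 0 0 15 0 0 0 255; 0 0 15 0 0 0 255; 0 0 15 0 0 0 255"

```text
time: 24.47
position: [0.5116, 0.1561, 0.1986]
tool_rot: [3.137, -0.168, 0.002]
ft_force: [0.1, -0.3, -4.2]
grip_width: 0.156
grip_force: 45.0
```

Emit:
move_arm --increments "0 0 12 0 0 0 255; 0 0 8 0 0 0 255; 0 0 4 0 0 0 255; 0 0 0 0 0 0 255; 0 0 0 0 0 0 255; 0 0 0 0 0 0 255; 0 0 0 0 0 0 255; 0 0 0 0 0 0 255"

```text
time: 25.13
position: [0.5112, 0.1557, 0.22]
tool_rot: [3.137, -0.168, -0.002]
ft_force: [-0.8, -0.1, -4.9]
grip_width: 0.157
grip_force: 45.0
```

Run:
```python
from h import *
s=ctrl.get_state();print(s["time"],np.round(s["position"],4),s["grip_force"],s["ft_force"],s["torque"],rot(s["tool_rot"]).round(3).tolist())
p=ctrl.get_image("side");save(p,"s8.png",(210,80,330,200),5)
X=cloud(p);f=p["frame"].astype(int)
m=(f[...,1]>f[...,0]+20)&(f[...,1]>f[...,2]+8)&(X[...,2]>.07)&(X[...,1]>.05)&(X[...,1]<.26)&(X[...,0]<.7)&(X[...,0]>.35)
q=X[m&(X[...,2]<.19)];print(len(q),q.min(0),q.max(0))
A=np.c_[q[:,:2],np.ones(len(q))];print("tilt deg",np.degrees(np.linalg.lstsq(A,q[:,2],rcond=None)[0][:2]))
```

```text
25.1333 [0.5112 0.1557 0.22  ] 44.997437596321106 [-0.84988203 -0.06744347 -4.87082403] [ 0.04474497 -0.01550461  0.00101942] [[0.994, -0.107, -0.001], [-0.107, -0.994, -0.0], [-0.001, 0.0, -1.0]]
327 [0.42960682 0.11232163 0.14830761] [0.59097912 0.19062472 0.16405211]
tilt deg [0.07528591 2.02368346]
```

View pics/s8.png

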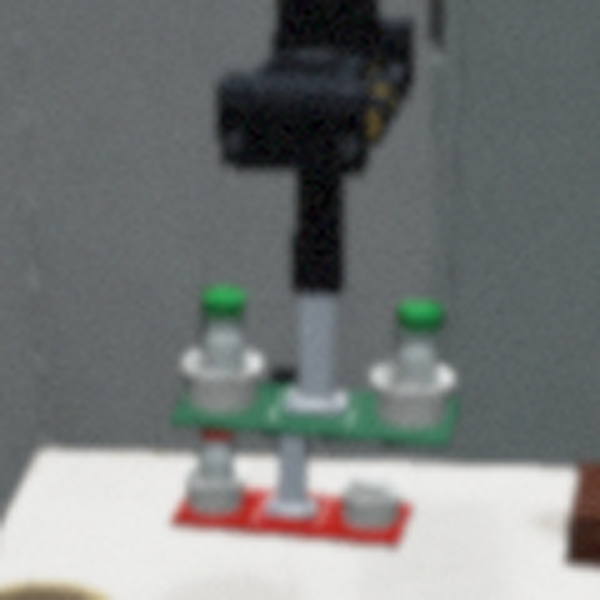

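The carrier is level at about 0.147 m with both vials seated, and the reject carrier is still standing.

```bash
python3 -c "
from bench import ctrl
print(ctrl.close_job())"
```

```text
the job is handed in; nothing more can be done
None
```

I handed the job in at about 25 s: the red-capped vial is in the reject carrier on the worktop, and the gripper holds the pass carrier level, both green-capped vials seated, its base about 14.7 cm up.

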